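# Release wooden blanks from a locked dispenser

### The job

Let the two wooden disc blanks out of the bench dispenser: slide the bare metal safety catch on its control box sideways to its stop, press the release button underneath and hold it down until both discs have rolled into the tray, then let go and leave the catch open. Do not touch the discs yourself, and leave the mug, tape roll, offcut and flask where they stand.

Things in the scene. Friction and masses are not known exactly. Their poses are not given: they have to be found in the camera images.
- dispenser: Fixed dispenser on a plywood base. Its x points from the grey control box (x -115 to -5, y -85 to +85, top 100 mm above the table) to the channel behind it (x +17 to +53, y -90 to +110 mm), y is the catch's opening direction, z up; origin on the table under the box's +x edge, mid-length. The channel slopes 12 degrees down towards -y into a wooden tray. All but the catch stays below 145 mm.
- catch (a joint): Slide of the bare metal safety catch along the dispenser's +y: 0 fully closed over the button, 0.064 m at its open stop; starts closed or nearly so. Stiff by friction of roughly 2 N, stays where it is left.
- catch_tab (a point): Middle of the top edge of the catch's upright tab. The tab is 10 mm thick (y), 50 mm long (x), and rises 25 mm above the catch plate, which is 82 (x) x 64 (y) x 4 mm, the tab at its middle. Tab top 142 mm above the table; plate top 25 mm below the tab top. Push the tab towards +y.
- button (a joint): Release button travel: 0 up, 0.008 m fully down. Spring: starts to move at about 1 N, fully down at about 4 N, comes back up when let go. Pressing it sinks the gate that holds the discs (out of their way beyond about 0.006 m); letting go raises the gate again.
- button_top (a point): Centre of the top of the round black release button, 36 mm across, 111 mm above the table when up. The steel runners beside it are 66 mm apart along dispenser x, their tops at 113 mm. The closed catch plate lies 2 mm over the button, centred on it; at the open stop the plate's edge is 32 mm from the button's centre.
- disc1_center (a point): Centre of the lower wooden disc (60 mm across, 18 mm thick, standing on edge in the channel, leaning on a small steel gate).
- disc2_center (a point): Centre of the upper wooden disc, same size, standing on edge just uphill of the first.
- disc1: The lower disc; origin at its centre. It spins as it rolls.
- disc2: The upper disc; origin at its centre. It spins as it rolls.
- tray_floor (a point): Centre of the tray's floor, 12 mm above the table; axes as the dispenser's. Inside the tray is 100 (x) x 150 (y) mm, walls 54 mm high, 32 mm on the channel's side.
- mug: White mug, 80 mm across, 95 mm high, near the high end of the channel; origin at the middle of its underside.
- tape_roll: Black tape roll lying flat, 90 mm across, 25 mm high, on the base beside the tray; origin at the middle of its underside.
- offcut: Brown wooden offcut 50 x 110 x 20 mm behind the channel; origin at the middle of its underside.
- flask: Blue drinking flask, 72 mm across, 190 mm high, to the far right; origin at the middle of its underside.
Things that resemble listed ones, but are neither listed nor needed, are in the scene too. What is shaped like the disc1 but orange or red is not meant. What is shaped like the disc2 but orange is not meant.

How it is judged:
On the way, in this order (a step that is already met when the one before it is completed fails the run):
1. the safety catch is slid open (beyond 55 of its 64 mm) with the button still up (value of joint catch above 0.055 m and value of joint button below 0.003 m), for 0.1 s.
2. the release button is pressed down (beyond 5.5 of its 8 mm) by the robot with the catch open (value of joint button above 0.0055 m and value of joint catch above 0.05 m and contact force between any of the arm, the fingers and button above 0.5 N), for 0.1 s.
At the end, for the whole second after the job is handed in: Both discs lie inside the tray (centres within its walls and less than 55 mm above its floor), at rest (below 30 mm/s), and the catch is still open beyond 50 mm (value of joint catch above 0.05 m and x of disc1_center in the frame of tray_floor between -0.052 and 0.052 m and y of disc1_center in the frame of tray_floor between -0.077 and 0.077 m and z of each of disc1_center, disc2_center in the frame of tray_floor below 0.055 m and linear speed of each of disc1, disc2 below 0.03 m/s and x of disc2_center in the frame of tray_floor between -0.052 and 0.052 m and y of disc2_center in the frame of tray_floor between -0.077 and 0.077 m); the robot touches nothing.
It fails at once if the robot touches a disc (more than 0.5 N) (contact force between any of the fingers, the arm and disc1 above 0.5 N or contact force between any of the fingers, the arm and disc2 above 0.5 N).
It fails at once if mug, tape roll, offcut or flask is moved by more than 30 mm (distance of any of mug, tape_roll, offcut, flask from where it was at the start of the episode above 0.03 m).
It also fails if it takes over 42 s, if anything falls off the work surface, if the arm or the gripper's body presses on something with over 40 N, if the wrist force passes 120 N, or if a joint passes its speed limit or range.

### The arm

A 7-joint arm with a two-finger parallel gripper is mounted at the origin on the work surface. World frame = base frame: x ahead of the robot, y to its left, z up, the work surface at z = 0. Lengths are in m, angles in rad, forces in N, time in s.
With the tool pointing down it reaches from about 0.35 to 0.9 m from the base axis. Payload 8.1 kg.
Tool frame: the origin (TCP) lies between the finger pads; the fingertips stand 17 mm ahead of it and the grasp point (between the pads) lies 2 mm behind it; z points along the fingers, y is the direction in which the jaws open and shut (so a half turn about z gives the same grasp; the last joint's range is limited). The gripper opens to 92 mm and grips with 3 to 60 N. Pads are 19 mm wide; open, the fingers measure 130 mm over their backs; the gripper's body (75 mm by 190 mm) begins 47 mm behind the grasp point.
Start: joints at [1.207, 0.434, 0.025, 1.573, -0.012, 1.134, -0.075], TCP at [0.161, -0.604, 0.244] pointing down, gripper open.
Joint ranges: [-2.62, 2.62], [-0.44, 2.09], [-1.27, 1.32], [0.08, 2.57], [-1.32, 4.46], [0.12, 2], [-2.74, 2.74]. Speed limits (rad/s): [2.22, 2.22, 3.01, 3.01, 3.14, 3.14, 3.14].

### API

Orientations are given as a rotation vector (axis times angle).
In Python, from cell import arm gives the robot as it stands. The module is installed in compiled form; this text tells all that it offers.
- The arm moves only by the shell command python3 -m crank 'ROWS' [FORCE]. ROWS is JSON, a list of rows, each a list of 5 numbers: the opening, from 0 (shut) to 1 (fully open), then the shift along the world's x, y, z normalised to -1 to 1, where 1 is 40 cm, then the turn about the world's z normalised to -1 to 1, where 1 is 60 degrees. In form: [[fingers, tx, ty, tz, twist], ...]. A call has exactly 8 rows; each row shifts and turns the commanded pose from where the row before left it; what a row does not reach is not made up. A row lasts 1/12 s, in which the tool goes at most 41.7 mm and 7.16 degrees, less where a joint would pass 70% of its speed; a pose out of reach is approached as far as the arm can. A call with a number of a shift or a turn outside -1 to 1 is refused whole. A call with a gripper value outside its range is refused whole. The fingers move at their own pace and stop on an object; FORCE is the grip in N (left out, the last holds). Time passes only in rows, so rows that do not move let the fingers close, or fill a call up. It gives the time, the measured TCP pose, the force and the opening at its end, in the units of the state.
- arm.observe(): the state, without advancing time (a new reading comes with each control period).
- arm.get_image(name): name is "scene" or "side" or "wrist"; returns the picture (384x512x3 uint8, red, green, blue); there is no depth.
- arm.get_calibration(name): a dict with "intrinsics" (3x3 intrinsics, pixels), "distortion" ([k1, k2, p1, p2, k3] as OpenCV has them; the pictures are not rectified), "extrinsics" (4x4, takes a point from camera to world coordinates). Camera axes: x right, y down, z forward; pixel columns grow to the right and rows downward; lengths in m; the calibration is good to about 2 mm. A picture is of the moment at which its call begins: read the wrist's pose just before it. get_calibration takes no time and is no camera call; for the wrist camera it gives the pose at the moment of the call.
- arm.sign_off(): hands the job in, once; it reports no verdict.
The state is a dict: "clock": time; "joints": joint angles; "dq": joint speeds; "joint_efforts": joint torques, N m; "position": TCP position; "ee_rot": TCP orientation; "force": force on the tool from outside, world axes, zero at the start; "ft_torque": the same for the moment, N m; "width": opening from 0.0 (shut) to 1.0 (fully open).
Only numpy, scipy, OpenCV 4.12 (cv2) and the standard library are available. Lean on these libraries where they do the work, as an engineer would, in place of code of your own. Each camera call takes 0.05 s, during which the arm holds its last target.

## Working session

There is one attempt and no reset: what is moved stays moved. The work goes in short steps, Python scripts to look and compute and a shell command to move; the robot and the scene stay as the last step left them, time stands still between calls to the robot, and variables do not carry over. Pictures are saved under pics/ and viewed, and the job is handed in when it is done.

```bash
mkdir -p pics
python3 - <<'E'
from cell import arm
import cv2
o=arm.observe();print({k:o[k] for k in('clock','position','ee_rot','force','width')})
for n in('scene','side','wrist'):
    c=arm.get_calibration(n)
    im=arm.get_image(n);cv2.imwrite(f'pics/{n}0.png',im[:,:,::-1])
    print(n,c)
E
```

```text
{'clock': 0.0, 'position': array([ 0.16094748, -0.60340322,  0.24295805]), 'ee_rot': array([-3.11341757e+00, -4.08150760e-01,  5.44408614e-04]), 'force': array([-0.34466272,  0.16208413, -0.82966194]), 'width': 0.996430939119566}
scene {'intrinsics': array([[411.67637804,   0.        , 261.45096559],
       [  0.        , 411.67637804, 189.99799672],
       [  0.        ,   0.        ,   1.        ]]), 'distortion': array([-0.03874082,  0.        ,  0.        ,  0.        ,  0.        ]), 'extrinsics': array([[-0.29790021,  0.81072984, -0.50395694,  1.10221388],
       [ 0.95451118,  0.24590127, -0.16864453,  0.12401739],
       [-0.0128015 , -0.53127177, -0.84710473,  0.99611592],
       [ 0.        ,  0.        ,  0.        ,  1.        ]])}
side {'intrinsics': array([[433.93866233,   0.        , 259.03472725],
       [  0.        , 433.93866233, 188.26294103],
       [  0.        ,   0.        ,   1.        ]]), 'distortion': array([-0.13336316,  0.        ,  0.        ,  0.        ,  0.        ]), 'extrinsics': array([[-0.91114451, -0.2768741 ,  0.30521536,  0.1116194 ],
       [-0.41193565,  0.63202817, -0.6563912 ,  0.91203236],
       [-0.01116698, -0.72379633, -0.68992331,  1.11223581],
       [ 0.        ,  0.        ,  0.        ,  1.        ]])}
wrist {'intrinsics': array([[337.65520131,   0.        , 253.5755438 ],
       [  0.        , 337.65520131, 188.77644735],
       [  0.        ,   0.        ,   1.        ]]), 'distortion': array([-0.10203249,  0.        ,  0.        ,  0.        ,  0.        ]), 'extrinsics': array([[ 2.57527084e-01, -9.35652897e-01, -2.41316094e-01,
         2.25695709e-01],
       [-9.66270712e-01, -2.49584939e-01, -6.34686540e-02,
        -5.87328727e-01],
       [-8.44232762e-04,  2.49521572e-01, -9.68368872e-01,
         3.83837066e-01],
       [ 0.00000000e+00,  0.00000000e+00,  0.00000000e+00,
         1.00000000e+00]])}
```

View pics/scene0.png

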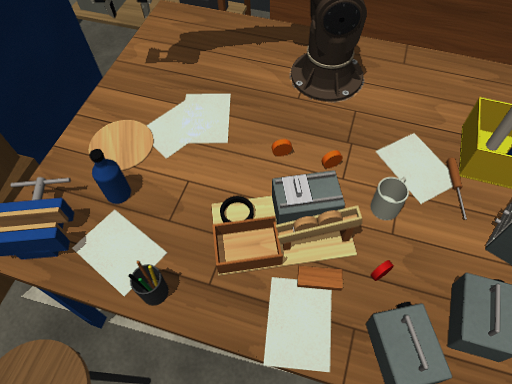

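View pics/side0.png

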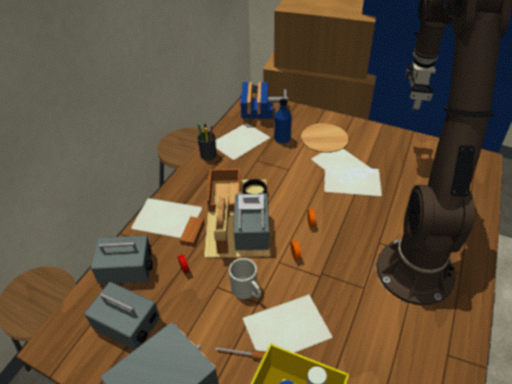

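View pics/wrist0.png

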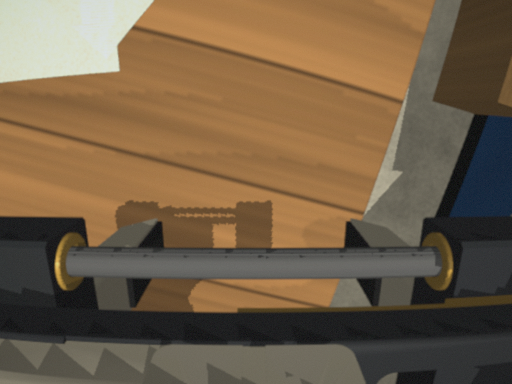

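The scene view shows the box around (308,195), the catch plate with its tab at (297,190), the discs at about (305,225) and (328,218), and the tray at (247,245). The side view has the box at (251,220). I'll zoom in on both.

Run:
```python
import cv2
a=cv2.imread('pics/scene0.png')[160:280,200:370];cv2.imwrite('pics/sz.png',cv2.resize(a,(765,540),interpolation=cv2.INTER_CUBIC))
a=cv2.imread('pics/side0.png')[160:270,190:290];cv2.imwrite('pics/dz.png',cv2.resize(a,(500,550),interpolation=cv2.INTER_CUBIC))
```

```text
(no output)
```

View pics/sz.png

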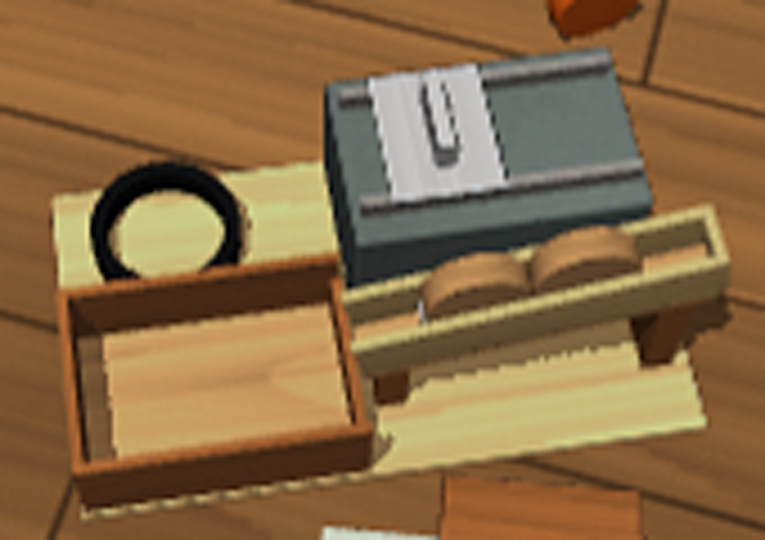

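View pics/dz.png

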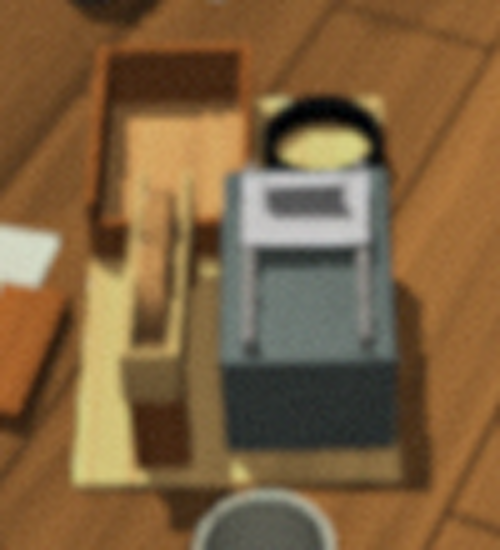

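```bash
cat > h.py <<'E'
import numpy as np,cv2
from cell import arm
def cast(n,px,z,c=None):
    c=c or arm.get_calibration(n)
    u=cv2.undistortPoints(np.array(px,float).reshape(-1,1,2),c['intrinsics'],c['distortion']).reshape(-1,2)
    d=np.c_[u,np.ones(len(u))]@c['extrinsics'][:3,:3].T;o=c['extrinsics'][:3,3]
    z=np.broadcast_to(z,len(u))
    return o+d*((z-o[2])/d[:,2])[:,None]
def fit(L,W):
    L=np.array(L);W=np.array(W)[:,:2];lc,wc=L.mean(0),W.mean(0);a,b=L-lc,W-wc
    t=np.arctan2((a[:,0]*b[:,1]-a[:,1]*b[:,0]).sum(),(a*b).sum())
    R=np.array([[np.cos(t),-np.sin(t)],[np.sin(t),np.cos(t)]]);o=wc-R@lc
    return t,o,R,np.linalg.norm(L@R.T+o-W,axis=1)
E
python3 - <<'E'
from h import *
s=lambda p:np.array(p)/4.5+[200,160]
d=lambda p:np.array(p)/5.+[190,160]
L=[[-.115,-.085],[-.115,.085],[-.005,.085],[-.005,-.085]]
for n,W in(('scene',cast('scene',s([[325,85],[608,48],[652,210],[357,245]]),.1)),('side',cast('side',d([[388,170],[395,360],[222,360],[226,172]]),.1))):
    t,o,R,e=fit(L,W);print(n,np.degrees(t),o,e)
    P=cast('scene',s([[370,78],[478,65],[507,187],[397,200]]),.117) if n=='scene' else cast('side',d([[370,172],[370,248],[240,245],[245,172]]),.117)
    print((P[:,:2]-o)@R, P.mean(0))
T=cast('scene',s([[423,84],[436,80],[440,160],[458,155]]),.142);print((T[:,:2]-o)@R,T)
E
```

```text
scene 25.216599216626214 [0.59506848 0.08700849] [0.00157258 0.00090188 0.00201514 0.00264622]
[[-0.10343767 -0.06003517]
 [-0.10328715  0.00265258]
 [-0.02131604  0.00266099]
 [-0.02193313 -0.05857334]] [0.55059747 0.03475909 0.117     ]
side 25.03233347624327 [0.58986061 0.08554419] [0.00293363 0.00189252 0.00417464 0.00197908]
[[-0.1012297  -0.06348771]
 [-0.09982233  0.00513537]
 [-0.0174915   0.00065316]
 [-0.01928408 -0.06542079]] [0.54901247 0.03249741 0.117     ]
[[-0.07334112 -0.03630299]
 [-0.07493953 -0.02871023]
 [-0.02355901 -0.03587628]
 [-0.02529242 -0.0256901 ]] [[0.53876935 0.02161837 0.142     ]
 [0.53410836 0.0278216  0.142     ]
 [0.58369484 0.04306928 0.142     ]
 [0.57781417 0.05156521 0.142     ]]
```

```bash
python3 -m crank '[[0,0,0,0.08,0],[0,0,0,0.08,0],[0,0.045,0.064,0,0],[0,0.045,0.064,0,0],[0,0.045,0.064,0,0],[0,0.045,0.064,0,0],[0,0.045,0.064,0,0],[0,0.045,0.064,0,0]]' 20
```

```text
clock: 0.82
position: [0.2697, -0.4488, 0.3076]
ee_rot: [-3.115, -0.408, 0.0]
force: [1.1, -0.3, 0.8]
width: 0.469
```

```bash
python3 -m crank '[[0,0.045,0.064,0,0.021],[0,0.045,0.064,0,0.021],[0,0.045,0.064,0,0.021],[0,0.045,0.064,0,0.021],[0,0.045,0.064,0,0.021],[0,0.045,0.064,0,0.021],[0,0.045,0.064,0,0.021],[0,0.045,0.064,0,0.021]]' 20
```

```text
clock: 1.48
position: [0.4136, -0.2441, 0.3077]
ee_rot: [3.067, 0.682, -0.0]
force: [-0.2, 0.1, -0.3]
width: 0.003
```

```bash
python3 -m crank '[[0,0.048,0.068,0,0],[0,0.048,0.068,0,0],[0,0.048,0.068,0,0],[0,0.048,0.068,0,0],[0,0.048,0.068,0,0],[0,0.048,0.068,0,0],[0,0.048,0.068,0,0],[0,0.03,0.04,0,0]]'
python3 - <<'E'
from h import *
o=arm.observe();print(o['position'],o['ee_rot'],o['force'])
for n in('scene','wrist'):
    cv2.imwrite(f'pics/{n}1.png',arm.get_image(n)[:,:,::-1])
np.save('wc1.npy',arm.get_calibration('wrist'),allow_pickle=True)
a=cv2.imread('pics/scene1.png')[130:280,200:400];cv2.imwrite('pics/sz1.png',cv2.resize(a,None,fx=4,fy=4,interpolation=cv2.INTER_CUBIC))
E
```

```text
clock: 2.15
position: [0.5607, -0.0352, 0.3075]
ee_rot: [-3.064, -0.685, -0.001]
force: [0.0, 2.1, 0.9]
width: 0.006
[ 0.56071573 -0.03522946  0.30750802] [-3.06444414e+00 -6.84973163e-01 -7.04392544e-04] [0.00842428 2.07163502 0.93571741]
```

View pics/sz1.png

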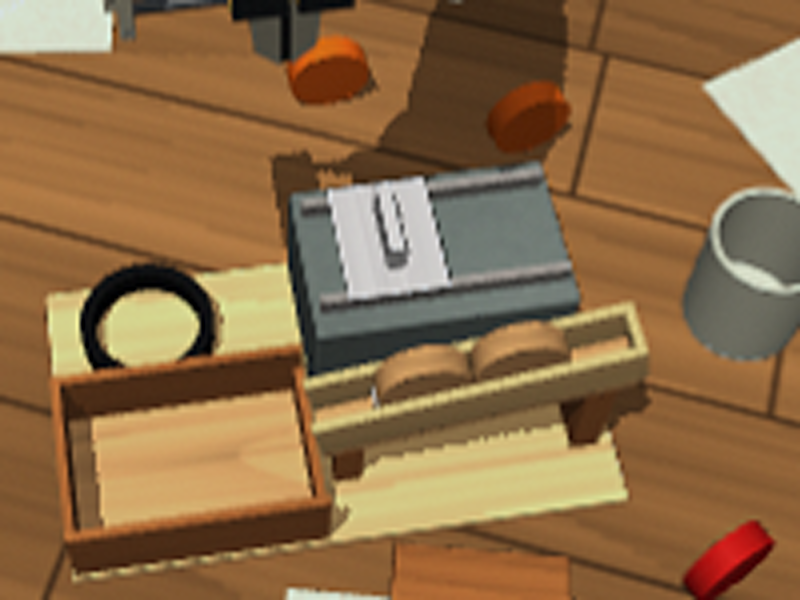

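View pics/wrist1.png

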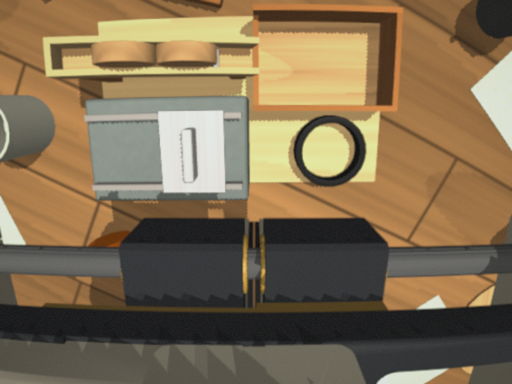

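The wrist view shows the box top at (86–249, 97–200), the plate at (159–224, 111–193), and the tab at (189,155). I'll refine these corners.

Run:
```python
import cv2
a=cv2.imread('pics/wrist1.png')[85:215,75:265];cv2.imwrite('pics/wz1.png',cv2.resize(a,None,fx=4,fy=4,interpolation=cv2.INTER_CUBIC))
```

```text
(no output)
```

View pics/wz1.png

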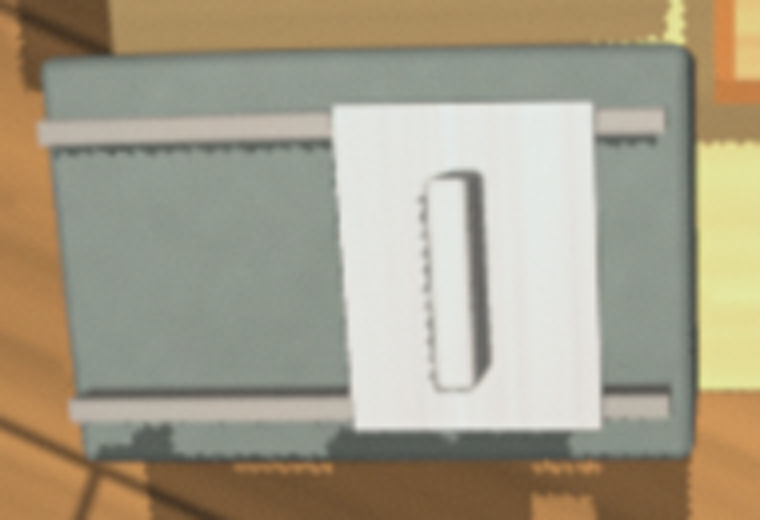

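Run:
```python
from h import *
c=np.load('wc1.npy',allow_pickle=True).item()
s=lambda p:np.array(p)/4.+[75,85]
L=[[-.005,.085],[-.005,-.085],[-.115,-.085],[-.115,.085]]
t,o,R,e=fit(L,cast('',s([[43,60],[688,46],[688,460],[85,460]]),.1,c));print(np.degrees(t),o,e)
for z,p in((.117,[[333,104],[593,101],[602,430],[353,430]]),(.142,[[428,177],[468,177],[475,388],[437,390]]),(.113,[[665,120],[668,405]])):
    P=cast('',s(p),z,c);print(((P[:,:2]-o)@R).round(4).tolist(),P.mean(0),((P.mean(0)[:2]-o)@R))
for l in([-.06,-.085],[-.062,-.031]): print(o+R@l)
```

```text
25.45950798795028 [0.59316926 0.07955176] [0.00251476 0.00176066 0.00253472 0.0021181 ]
[[-0.019, 0.0023], [-0.019, -0.0609], [-0.1008, -0.0614], [-0.1008, 0.0025]] [0.55169981 0.027291   0.117     ] [-0.05990782 -0.02935908]
[[-0.035, -0.0255], [-0.0351, -0.0346], [-0.0839, -0.0341], [-0.0844, -0.0251]] [0.55216512 0.02702741 0.142     ] [-0.05960101 -0.0297971 ]
[[-0.0237, -0.078], [-0.0953, -0.0781]] [ 0.57296405 -0.0165087   0.113     ] [-0.05953688 -0.07804628]
[ 0.57553512 -0.02298622]
[0.55051619 0.02491006]
```

The tab is at dispenser-local (-60, -30) mm. The wrist and scene views differ by about 7 mm in the world frame, and the arm may have been settling when I took the picture. I'll move closer and check again.

```bash
python3 -m crank '[[0,0.0,0,-0.06,0],[0,0,0,-0.06,0],[0,0,0,-0.06,0],[0,0,0,0,0],[0,0,0,0,0],[0,0,0,0,0],[0,0,0,0,0],[0,0,0,0,0]]'
python3 - <<'E'
from h import *
o=arm.observe();print(o['position'],o['force'],o['dq'].round(3))
c=arm.get_calibration('wrist');np.save('wc2.npy',c,allow_pickle=True)
cv2.imwrite('pics/wrist2.png',arm.get_image('wrist')[:,:,::-1])
E
```

```text
clock: 2.92
position: [0.5603, -0.0392, 0.2373]
ee_rot: [3.066, 0.68, 0.004]
force: [-0.3, 0.3, -0.5]
width: 0.004
[ 0.56027261 -0.03919716  0.23727518] [-0.33304477  0.33521157 -0.48616101] [-0.001  0.003  0.     0.007  0.002 -0.004 -0.002]
```

View pics/wrist2.png

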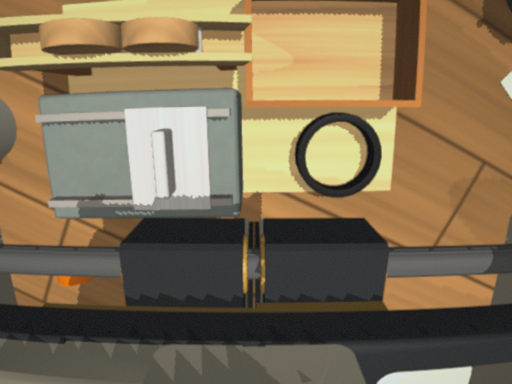

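The box corners are about (39,97), (241,89), (242,214) and (58,217), and the tab top is at (160,163).

Run:
```python
from h import *
c=np.load('wc2.npy',allow_pickle=True).item()
L=[[-.005,.085],[-.005,-.085],[-.115,-.085],[-.115,.085]]
t,o,R,e=fit(L,cast('',[[39,97],[241,89],[242,214],[58,217]],.1,c));print(np.degrees(t),o,e)
for z,p in((.117,[[126,109],[207,107],[210,205],[133,206]]),(.142,[[152,130],[164,130],[168,196],[157,198]])):
    P=cast('',p,z,c);print(((P[:,:2]-o)@R).round(4).tolist(),P.mean(0),((P.mean(0)[:2]-o)@R))
```

```text
26.00228560910193 [0.59612032 0.08118698] [0.00233343 0.0025346  0.00334761 0.00258358]
[[-0.0205, 0.0032], [-0.0209, -0.0594], [-0.0984, -0.0581], [-0.0983, 0.0055]] [0.55454049 0.03064393 0.117     ] [-0.05952941 -0.02719802]
[[-0.0354, -0.0234], [-0.0356, -0.0319], [-0.0834, -0.0311], [-0.0848, -0.0228]] [0.55431305 0.03045327 0.142     ] [-0.05981741 -0.02726967]
```

```bash
python3 -m crank '[[0,0.038,0.053,0,0],[0,0,0,-0.058,0],[0,0,0,-0.058,0],[0,0,0,-0.058,0],[0,0,0,-0.058,0],[0,0,0,0,0],[0,0,0,0,0],[0,0,0,0,0]]'
python3 - <<'E'
from h import *
o=arm.observe();print(o['position'],o['force'])
for n in('scene','side'):
  im=arm.get_image(n)[:,:,::-1];cv2.imwrite(f'pics/{n}3.png',im)
  a=im[130:280,200:400] if n=='scene' else im[150:270,180:300]
  cv2.imwrite(f'pics/{n}3z.png',cv2.resize(a,None,fx=4,fy=4,interpolation=cv2.INTER_CUBIC))
E
```

```text
clock: 3.63
position: [0.5756, -0.0177, 0.1445]
ee_rot: [3.067, 0.68, 0.003]
force: [0.5, -0.2, -0.1]
width: 0.007
[ 0.5756447  -0.01770959  0.14450631] [ 0.52967175 -0.21490762 -0.14163534]
```

View pics/scene3z.png

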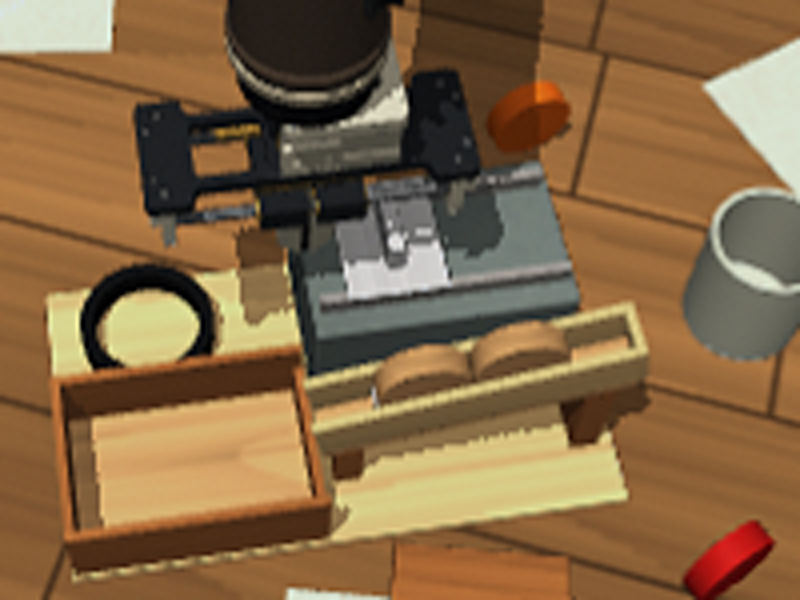

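View pics/side3z.png

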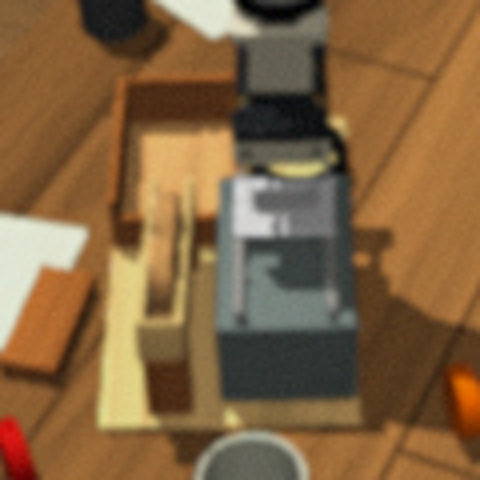

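The fingers are clear on the -y side of the tab and level with it, so I'll push in +y.

```bash
python3 -m crank '[[0,-0.0085,0.018,0,0],[0,-0.0085,0.018,0,0],[0,-0.0085,0.018,0,0],[0,-0.0085,0.018,0,0],[0,-0.0085,0.018,0,0],[0,-0.0085,0.018,0,0],[0,-0.0085,0.018,0,0],[0,0,0,0,0]]'
```

```text
clock: 4.4
position: [0.55, 0.0346, 0.143]
ee_rot: [-3.066, -0.684, 0.0]
force: [-0.6, 0.7, -0.0]
width: 0.008
```

```bash
python3 -m crank '[[0,-0.0085,0.018,0,0],[0,-0.0085,0.018,0,0],[0,-0.0085,0.018,0,0],[0,-0.0085,0.018,0,0],[0,0,0,0,0],[0,0,0,0,0],[0,0,0,0,0],[0,0,0,0,0]]';  python3 - <<'E'
from h import *
o=arm.observe();print(o['position'],o['force'])
for n in('scene','side'):
  im=arm.get_image(n)[:,:,::-1];cv2.imwrite(f'pics/{n}4.png',im)
  a=im[130:280,200:400] if n=='scene' else im[150:270,180:300]
  cv2.imwrite(f'pics/{n}4z.png',cv2.resize(a,None,fx=4,fy=4,interpolation=cv2.INTER_CUBIC))
E
```

```text
clock: 5.07
position: [0.5374, 0.0612, 0.1429]
ee_rot: [-3.067, -0.68, -0.0]
force: [1.0, -0.8, 0.2]
width: 0.006
[0.53744623 0.06122921 0.1428664 ] [ 0.96889625 -0.75603974  0.23245751]
```

View pics/scene4z.png

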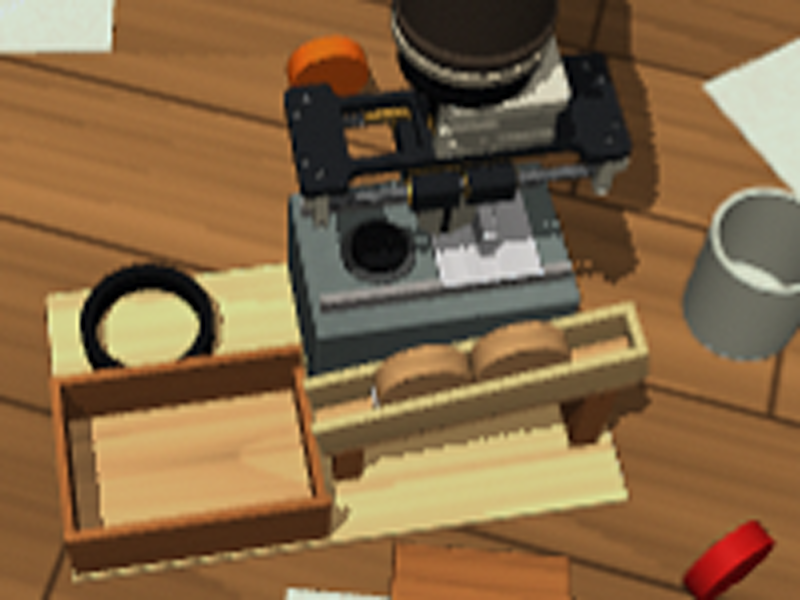

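View pics/side4z.png

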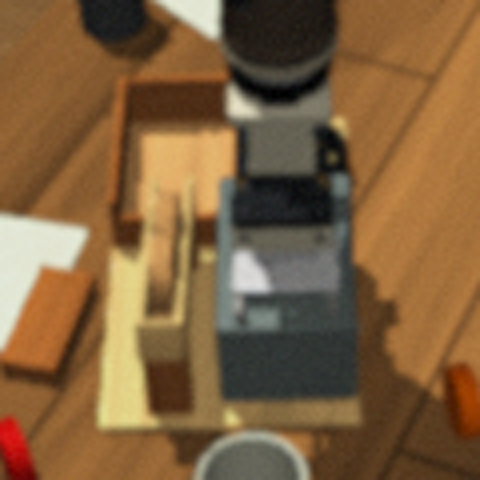

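The catch has moved most of the way and the button is exposed at zoomed pixel (381,246). I'll push on gently to the stop.

```bash
python3 -m crank '[[0,-0.0043,0.009,0,0],[0,-0.0043,0.009,0,0],[0,0,0,0,0],[0,0,0,0,0],[0,0,0,0,0],[0,0,0,0,0],[0,0,0,0,0],[0,0,0,0,0]]';  python3 - <<'E'
from h import *
o=arm.observe();print(o['position'],o['force'])
im=arm.get_image('scene')[:,:,::-1];cv2.imwrite(f'pics/scene5.png',im)
a=im[170:225,260:350];cv2.imwrite(f'pics/scene5z.png',cv2.resize(a,None,fx=8,fy=8,interpolation=cv2.INTER_CUBIC))
E
```

```text
clock: 5.83
position: [0.5355, 0.0648, 0.143]
ee_rot: [3.064, 0.674, 0.002]
force: [6.3, -12.0, -3.3]
width: 0.006
[0.53553791 0.06475598 0.14298188] [  6.3420863  -12.03599468  -3.26875948]
```

View pics/scene5z.png

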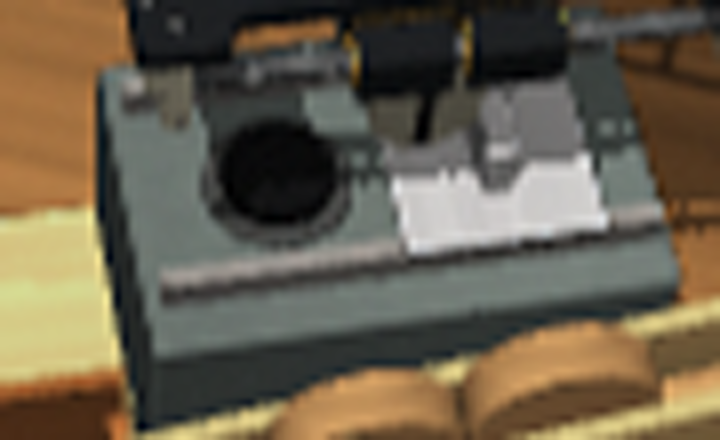

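A 13.6 N reaction shows the catch at its stop. I'll back off, lift, and locate the button in the wrist view.

```bash
python3 -m crank '[[0,0.0085,-0.018,0,0],[0,0.0085,-0.018,0,0],[0,0.0043,-0.009,0.05,0],[0,0.0043,-0.009,0.08,0],[0,0.01,-0.04,0.08,0],[0,0,-0.04,0,0],[0,0,0,0,0],[0,0,0,0,0]]';  python3 - <<'E'
from h import *
print(cast('scene',[[278/8+260,172/8+170]],.111))
for i in range(4): arm.get_image('scene')
o=arm.observe();print(o['position'],o['force'])
c=arm.get_calibration('wrist');np.save('wc6.npy',c,allow_pickle=True)
im=arm.get_image('wrist')[:,:,::-1];cv2.imwrite(f'pics/wrist6.png',im)
E
```

```text
clock: 6.55
position: [0.548, 0.0142, 0.2269]
ee_rot: [-3.068, -0.678, 0.0]
force: [0.7, 0.9, 0.2]
width: 0.005
[[0.55547105 0.02976602 0.111     ]]
[0.54752686 0.0159826  0.22612377] [-0.11413822  0.90953779 -0.17008228]
```

View pics/wrist6.png

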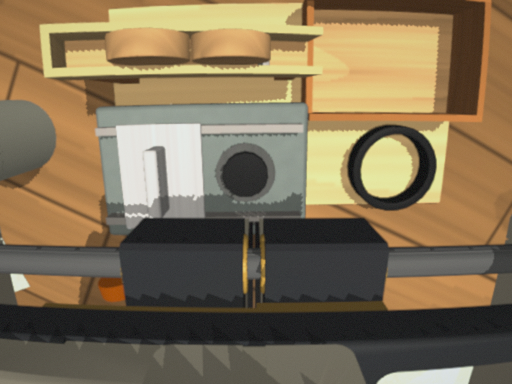

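The button is at (245,174), and the catch plate spans 117–203, clear of it.

Run:
```python
from h import *
c=np.load('wc6.npy',allow_pickle=True).item()
print(cast('',[[245,174]],.111,c),cast('',[[203,170]],.117,c))
P=cast('',[[117,124],[201,124]],.117,c);B=cast('',[[245,174]],.111,c)
t=np.radians(25.3);R=np.array([[np.cos(t),-np.sin(t)],[np.sin(t),np.cos(t)]])
print((P-B)[:,:2]@R)
print(arm.observe()['position'])
```

```text
[[0.55613248 0.02642321 0.111     ]] [[0.54672053 0.056871   0.117     ]]
[[0.03981777 0.09474282]
 [0.03887087 0.03173102]]
[0.54761352 0.01593793 0.22617823]
```

```bash
python3 -m crank '[[0,0.02,0.03,0,0],[0,0,0,-0.065,0],[0,0,0,-0.065,0],[0,0,0,-0.06,0],[0,0,0,0,0],[0,0,0,0,0],[0,0,0,0,0],[0,0,0,0,0]]';  python3 - <<'E'
from h import *
im=arm.get_image('scene')[:,:,::-1];a=im[130:280,200:400];cv2.imwrite(f'pics/scene7z.png',cv2.resize(a,None,fx=4,fy=4,interpolation=cv2.INTER_CUBIC))
E
```

```text
clock: 7.47
position: [0.5573, 0.0275, 0.1526]
ee_rot: [3.067, 0.681, 0.004]
force: [-0.3, -0.1, -0.4]
width: 0.005
```

View pics/scene7z.png

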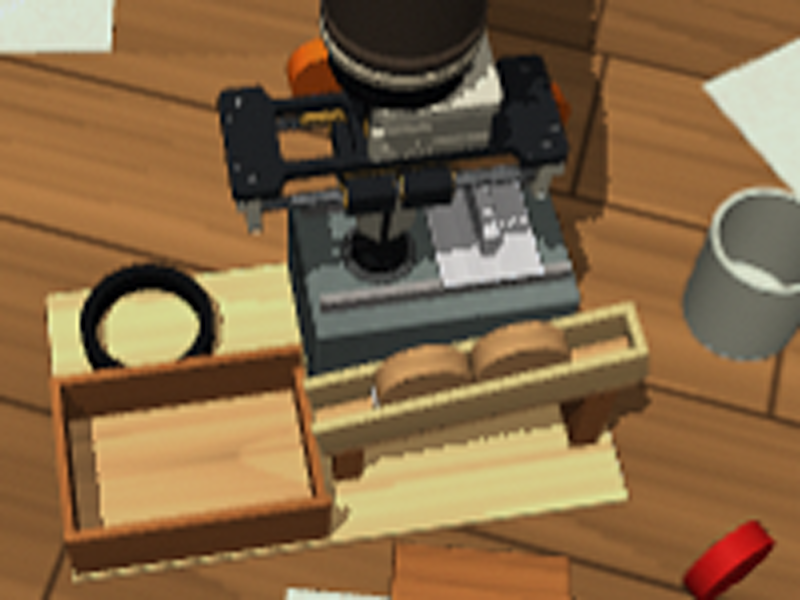

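The fingers are centred over the button, so I'll press down.

```bash
python3 -m crank '[[0,0,0,-0.03,0],[0,0,0,-0.025,0],[0,0,0,-0.01,0],[0,0,0,-0.008,0],[0,0,0,-0.006,0],[0,0,0,0,0],[0,0,0,0,0],[0,0,0,0,0]]'
```

```text
clock: 8.18
position: [0.5563, 0.0268, 0.1206]
ee_rot: [3.066, 0.68, 0.001]
force: [-4.9, -1.2, 12.9]
width: 0.006
```

```bash
python3 -m crank '[[0,0,0,0,0],[0,0,0,0,0],[0,0,0,0,0],[0,0,0,0,0],[0,0,0,0,0],[0,0,0,0,0],[0,0,0,0,0],[0,0,0,0,0]]';  python3 - <<'E'
from h import *
im=arm.get_image('scene')[:,:,::-1];a=im[130:280,200:400];cv2.imwrite(f'pics/scene8z.png',cv2.resize(a,None,fx=4,fy=4,interpolation=cv2.INTER_CUBIC))
E
```

```text
clock: 8.85
position: [0.5563, 0.0268, 0.1206]
ee_rot: [3.066, 0.68, 0.001]
force: [-3.6, -0.2, 11.1]
width: 0.008
```

View pics/scene8z.png

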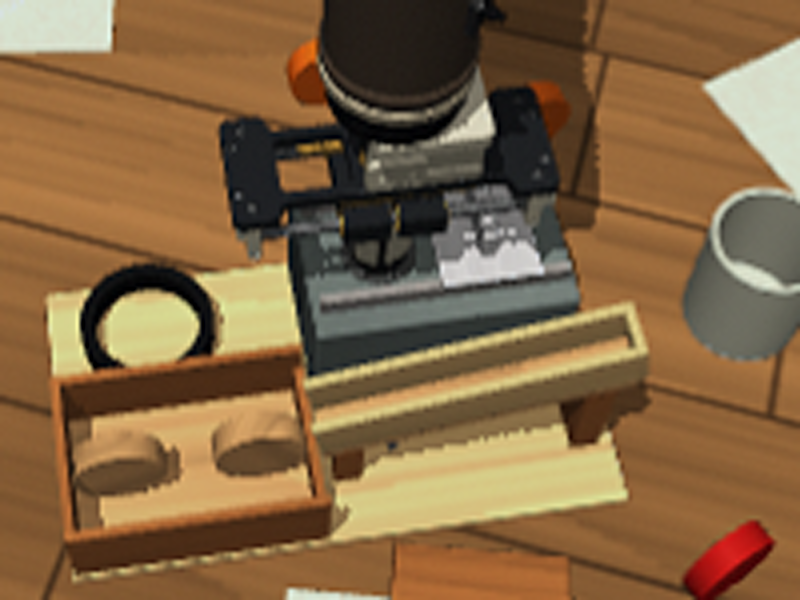

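Both discs are in the tray at (120,460) and (255,440). I'll let go, lift straight up and check.

```bash
python3 -m crank '[[0,0,0,0.02,0],[0,0,0,0.04,0],[0,0,0,0.06,0],[0,0,0,0.08,0],[0,0,0,0.08,0],[0,-0.04,0,0.04,0],[0,-0.04,0,0,0],[0,0,0,0,0]]'
```

```text
clock: 9.57
position: [0.5225, 0.0273, 0.249]
ee_rot: [3.066, 0.681, 0.002]
force: [-0.1, 0.4, -0.8]
width: 0.004
```

```bash
python3 -m crank '[[0,-0.06,0,0,0],[0,-0.04,0,0,0],[0,0,0,0,0],[0,0,0,0,0],[0,0,0,0,0],[0,0,0,0,0],[0,0,0,0,0],[0,0,0,0,0]]';  python3 - <<'E'
from h import *
print(arm.observe()['force'])
for n in('scene','wrist'):
  im=arm.get_image(n)[:,:,::-1];a=im[130:280,200:400] if n=='scene' else im
  cv2.imwrite(f'pics/{n}9z.png',cv2.resize(a,None,fx=4,fy=4,interpolation=cv2.INTER_CUBIC) if n=='scene' else a)
E
```

```text
clock: 10.23
position: [0.4846, 0.027, 0.2471]
ee_rot: [-3.067, -0.68, 0.0]
force: [-0.6, 0.2, 0.2]
width: 0.004
[-0.59261275  0.16614674  0.24297824]
```

View pics/scene9z.png

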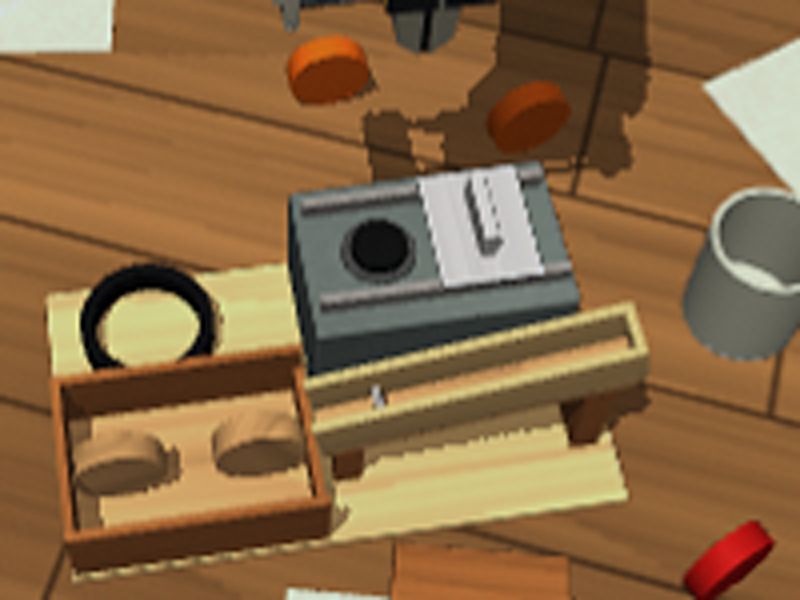

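View pics/wrist9z.png

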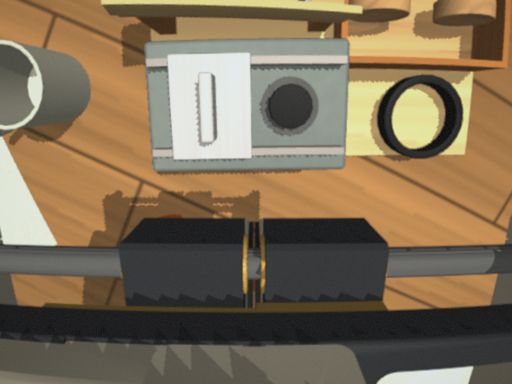

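The discs sit exactly where they were in the previous picture. The gate is up again, the catch is open, the mug and tape are unmoved, and the arm is clear.

```bash
python3 -c "
from cell import arm
print(arm.sign_off())"
```

```text
the job is handed in; nothing more can be done
None
```

The job is handed in at about 10.3 s: both discs are in the tray and the catch is open. I pushed the catch tab to its stop with the shut fingers (about 13.6 N reaction there). Then I pressed the button to about 11–13 N, held it until both discs had rolled out, let go and moved the arm clear.

- **Last checks:** In the final views the discs lie in the tray in the same place as in the picture about 1.5 s earlier. The catch plate is clear of the button, the button is up and the gate has risen. The arm touches nothing (force below 1 N). The mug, tape roll and offcut look unmoved.
- **Not rechecked:** I did not look at the flask again at the end, but the arm passed with its fingertips about 0.29 m above the table, well over the flask's 190 mm.
- **Disagreement:** The scene, side and wrist views differed by about 5–7 mm on where the dispenser stands. I used a compromise position, and the contact at the stop and on the button agreed with it.

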